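Index the tube-rack slide and lock it

TASK

Move the tube-rack carriage along its slide until its pointer stands in line with the flag's tip, then lock it there by running the knurled locknut down until it is firmly hand-tight. Nobody knows whether the nut was left tight: if it turns out to be, back it off first, and never drag the carriage along against a biting clamp. Leave the loose things on the bench around it where they are.

Things in the scene. Their poses are not given: they have to be found in the camera images.
- slide_base: Grey base plate 245 x 340 x 12 mm of an indexing slide, fixed to the bench, with rails along its own y. Origin on the bench under the slide's middle; own y, the sliding direction, runs roughly away from the robot, own x to its right, z up (frame of all that follows). The aluminium carriage on it, 140 x 150 mm, top 48 mm up, bears a white tube rack (101 mm up) on its -y half and a grip tab on its +y half.
- carriage (a joint): Carriage position in m along the base's +y, end stops at 0 and 0.10. The flag always stands 20 mm or more further towards +y than the pointer starts. Free, it slides with about 2.5 N plus 15 N per m/s and stays where left; fully clamped it resists with about 35 N, with the clamp just biting anything between. If 8 N does not move it, the clamp bites: back the nut off first.
- grip_tab (a point): Grip tab on the carriage: upright steel plate, 12 mm thick along the base's y, 30 mm wide along x, from 48 to 100 mm above the bench; this point is on its middle, 80 mm above the bench. It can be grasped from above with the fingers on its two y faces; 44 mm are free towards the rack.
- pointer (a point): Tip of the small dark pointer at the middle of the carriage's +x edge, 48 mm above the bench. It moves with the carriage.
- flag_tip (a point): Tip of the dark pointer on the flag, a small aluminium block standing fixed on the +x edge of the base; the tip faces the carriage's pointer about 4 mm away in x. In line means that both tips have the same y in the base's frame, within 2.5 mm.
- clamp: Clamp fixed to the slide's -x side, origin and axes as slide_base: steel bracket, threaded boss, stud, round knurled nut. The stud leans 35 degrees from vertical to the base's -x: outward direction (-0.574, 0, 0.819). The nut presses a springy shoe on the carriage's bevelled edge; it starts biting 1.8 rad before the nut is fully tight, then evenly harder up to 40 N.
- nut_centre (a point): Fixed point on the stud's axis at mid-height of the nut when about 1 rad from tight (backing off lifts the nut 1 mm per rad). The nut is round, knurled, 36 mm in diameter, 26 mm tall along the stud. Below it is a boss 26 mm in diameter; the wider bracket begins 27 mm below this point along the stud: fingertips may reach 22 mm past it all round. The stud juts 13 mm above the nut.
- stud_end (a point): Free end of the stud, on its axis 24 mm outward of nut_centre. Right-hand thread: seen from here looking down at the nut, clockwise tightens. The nut turns with 0.07 N m (0.11 near tight) and stops dead fully tight (hand-tight); a 40 N grip gives 0.3 N m or more. Its travel is 4.6 rad; it may start anywhere from 0.3 to 3 rad from fully tight, and its looks do not show which.
- tip_box: Bystander, loose: black tip box with clear lid, 85 x 120 mm, 74 mm tall, on the slide's +x side. Origin in its underside. Leave it alone.
- tip_box_b: Bystander, loose: another such tip box, on the slide's -x side. Origin in its underside. Leave it alone.
- media_bottle: Bystander, loose: clear bottle, 64 mm in diameter, 130 mm tall, on the slide's +x side. Origin in its underside. Leave it alone.
- tube_rack: Bystander, loose: green tube rack 60 x 110 x 30 mm, on the slide's -x side. Origin in its underside. Leave it alone.
- pipette: Bystander, loose: hand pipette lying at the slide's +y end, 260 mm long, 24 mm high. Origin in its underside. Leave it alone.
- marker: Bystander, loose: pen 110 mm long, 12 mm high, lying beside the clamp. Origin in its underside. Leave it alone.

How it is judged:
By the outcome, as a careful person would: the job done as asked, in the order asked, and still so for the second after the job is handed in, with the robot touching nothing.
It also fails if it takes over 72 s, if anything falls off the work surface, if the arm or the gripper's body presses on something with over 40 N, if the wrist force passes 120 N, or if a joint passes its speed limit or range.

ROBOT

A 7-joint arm with a two-finger parallel gripper is mounted at the origin on the work surface. World frame = base frame: x ahead of the robot, y to its left, z up, the work surface at z = 0. Lengths are in m, angles in rad, forces in N, time in s.
With the tool pointing down it reaches from about 0.4 to 0.85 m from the base axis. Payload 10.4 kg.
Tool frame: the origin (TCP) lies midway between the tips of the shut fingers; the grasp point (between the pads) lies 19 mm behind it (manip.pinch_z is the distance from the TCP to the grasp point, in m); y points along the fingers, x is the direction in which the jaws open and shut, and the axes are right-handed (so a half turn about y gives the same grasp; the last joint's range is limited). The gripper opens to 85 mm and grips with 20 to 120 N. Pads are 22 mm wide; open, the fingers measure 114 mm over their backs; the gripper's body (76 mm by 85 mm) begins 54 mm behind the grasp point. The pads swing forward as they close: fully open they stand 13 mm farther back than shut.
Start: joints at [-1.334, 0.332, -0.065, 1.46, 0.022, 1.35, -0.088], TCP at [0.161, 0.604, 0.231] pointing down, gripper open.
Joint ranges: [-2.6, 2.6], [-0.5, 2.12], [-1.47, 1.34], [0.16, 2.42], [-1.27, 4.41], [0.06, 2.06], [-2.6, 2.6]. Speed limits (rad/s): [2.22, 2.22, 2.79, 2.79, 3.14, 3.14, 3.14].

INTERFACE

Orientations are given as a unit quaternion [x, y, z, w].
In Python, from workcell import manip gives the robot as it stands.
- The arm moves only by the shell command python3 -m pendant 'ROWS' [OPENING] [FORCE]. ROWS is a JSON object of lists of equal length, an entry for each row: "offset": the shift along the tool's x, y, z scaled (see below), a list of three; "turn": the turn, a rotation vector about the tool's x, y, z scaled (see below), a list of three. A call has 1 to 12 rows; each row is the pose to reach, as a shift and turn from the pose measured when the call began, along the tool's axes at that moment; what a row does not reach only later rows make up. The controller multiplies each number of a shift by 200 mm and each number of a turn by 45 degrees. A row lasts 1/8 s, in which the tool goes at most 62.5 mm and 10.7 degrees, less where a joint would pass 70% of its speed; a pose out of reach is approached as far as the arm can. A call with a number of a shift or a turn outside -1 to 1 is refused whole. A call with a gripper value outside its range is refused whole. OPENING is the opening in per cent of the stroke, from 0 (shut) to 100 (fully open), set as the call begins (- or left out, the last holds). The fingers move at their own pace and stop on an object; FORCE is the grip in N (left out, the last holds). Time passes only in rows, so rows that repeat a pose let the fingers close. It gives the time, the measured TCP pose, the force and the opening at its end, in the units of the state.
- manip.get_obs(): the state, without advancing time (a new reading comes with each control period).
- manip.camera(name): name is "scene" or "top"; returns (picture, depth): 400x640x3 uint8, red, green, blue; 400x640 float32, m along the optical axis (not along the pixel's ray), 0 where there is no reading.
- manip.camera_model(name): a dict with "intrinsics" (3x3 intrinsics, pixels), "R" (3x3) and "t" (3): a world point X has camera coordinates R X + t. Camera axes: x right, y down, z forward; pixel columns grow to the right and rows downward; lengths in m; the calibration is good to about 2 mm. A picture is of the moment at which its call begins. camera_model takes no time and is no camera call.
- manip.hand_in(): hands the job in, once; it reports no verdict.
The state is a dict: "clock": time; "joint_pos": joint angles; "joint_velocities": joint speeds; "tau": joint torques, N m; "position": TCP position; "ee_rot": TCP orientation; "ft_force": force on the tool from outside, world axes, zero at the start; "torque": the same for the moment, N m; "grip_width": opening from 0.0 (shut) to 1.0 (fully open).
Only numpy, scipy, OpenCV 4.12 (cv2) and the standard library are available. Lean on these libraries where they do the work, as an engineer would, in place of code of your own. Each camera call takes 0.05 s, during which the arm holds its last target. There are 200 camera calls.

## Working session

There is one attempt and no reset: what is moved stays moved. The work goes in short steps, Python scripts to look and compute and a shell command to move; the robot and the scene stay as the last step left them, time stands still between calls to the robot, and variables do not carry over. Pictures are saved under pics/ and viewed, about 8 in all and at most 12, crops included, and the job is handed in when it is done.

```bash
ls; mkdir -p pics
python3 - <<'E'
from workcell import manip
import cv2,numpy as np
o=manip.get_obs();print({k:np.round(v,3).tolist() for k,v in o.items()}, manip.pinch_z)
for n in("scene","top"):
    p,d=manip.camera(n);np.savez(f'pics/{n}0.npz',p=p,d=d);cv2.imwrite(f'pics/{n}0.png',p[:,:,::-1])
    m=manip.camera_model(n);print(n,{k:np.round(v,4).tolist() for k,v in m.items()})
E
```

```text
pics
{'clock': 0.0, 'joint_pos': [-1.334, 0.333, -0.065, 1.461, 0.022, 1.35, -0.088], 'joint_velocities': [0.0, -0.001, 0.001, 0.001, -0.0, -0.0, 0.0], 'tau': [0.0, -62.544, 0.05, -39.163, 0.016, 0.01, 0.0], 'position': [0.16, 0.604, 0.231], 'ee_rot': [0.561, 0.431, -0.431, -0.56], 'ft_force': [-0.241, 0.28, -0.116], 'torque': [0.023, -0.009, 0.017], 'grip_width': 0.999} 0.0187
scene {'intrinsics': [[429.8341, 0.0, 322.7533], [0.0, 429.8341, 186.4468], [0.0, 0.0, 1.0]], 'R': [[0.5847, 0.8111, -0.0137], [0.5482, -0.4075, -0.7304], [-0.598, 0.4195, -0.6829]], 't': [-0.3218, -0.2625, 1.2984]}
top {'intrinsics': [[362.6071, 0.0, 317.6457], [0.0, 362.6071, 200.6897], [0.0, 0.0, 1.0]], 'R': [[-0.0124, -0.9996, -0.0235], [-0.9894, 0.0156, -0.1444], [0.1447, 0.0215, -0.9892]], 't': [0.0057, 0.6373, 0.942]}
```

View pics/scene0.png

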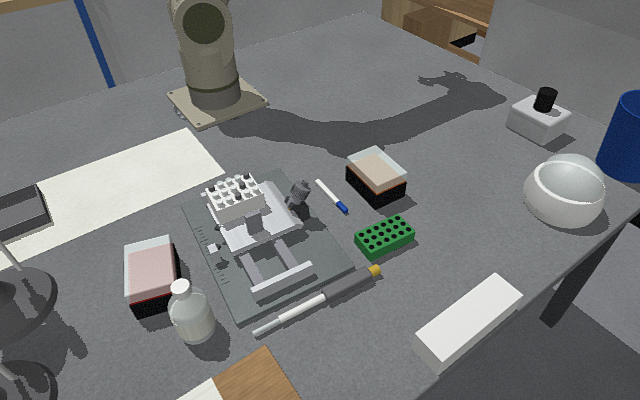

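View pics/top0.png

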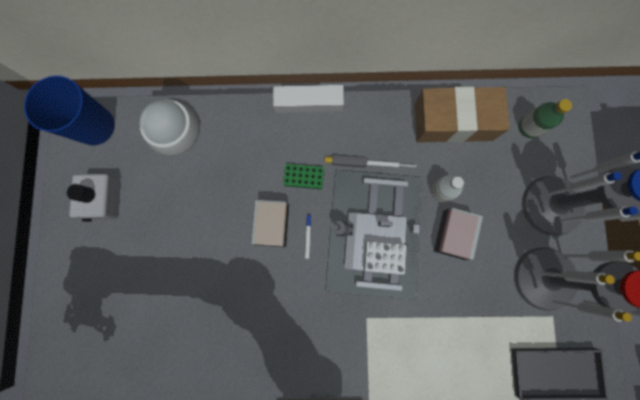

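The scene view shows the slide around px (255,235), with rack (235,195), tab (255,222), nut (298,190) and flag (222,262). In the top view the slide is around (375,235), with the nut at (341,228) and the flag at (416,229). Next I'll crop both views.

Run:
```python
import cv2,numpy as np
s=cv2.imread('pics/scene0.png')[165:310,175:355];cv2.imwrite('pics/sc.png',cv2.resize(s,None,fx=4.1,fy=4.1,interpolation=cv2.INTER_CUBIC))
s=cv2.imread('pics/top0.png')[165:300,320:430];cv2.imwrite('pics/tc.png',cv2.resize(s,None,fx=4.4,fy=4.4,interpolation=cv2.INTER_CUBIC))
```

```text
(no output)
```

View pics/sc.png

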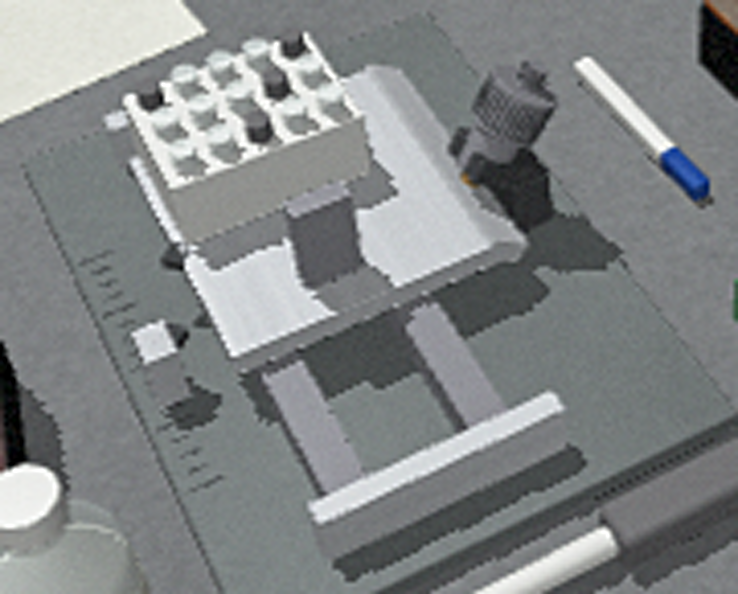

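View pics/tc.png

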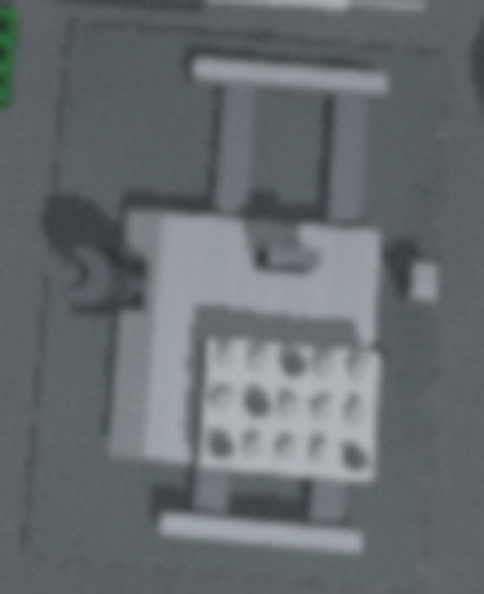

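```bash
cat > h.py <<'E'
import numpy as np,cv2
from workcell import manip
C={n:manip.camera_model(n) for n in("scene","top")}
def ray(n,u):
    m=C[n];R=np.array(m["R"]);d=R.T@np.linalg.inv(m["intrinsics"])@[u[0],u[1],1];return -R.T@np.array(m["t"]),d
def plane(n,u,z):
    c,d=ray(n,u);return c+d*(z-c[2])/d[2]
def tri(us,ut):
    c1,d1=ray("scene",us);c2,d2=ray("top",ut)
    s=np.linalg.lstsq(np.c_[d1,-d2],c2-c1,rcond=None)[0];a=c1+s[0]*d1;b=c2+s[1]*d2;return (a+b)/2,np.linalg.norm(a-b)
def proj(n,X):
    m=C[n];p=np.array(m["intrinsics"])@(np.array(m["R"])@X+m["t"]);return p[:2]/p[2]
S=lambda u,v:(175+u/4.1-.4,165+v/4.1-.4)
T=lambda u,v:(320+u/4.4-.4,165+v/4.4-.4)
E
python3 - <<'E'
from h import *
np.set_printoptions(precision=4,suppress=True)
P=lambda *a:print(*a)
for k,p in dict(TL=(22,163),TR=(432,12),R=(735,408)).items():P('scene',k,plane("scene",S(*p),.012))
for k,p in dict(FL=(70,22),FR=(445,50),NL=(25,545)).items():P('top',k,plane("top",T(*p),.012))
P('tab scene',plane("scene",S(321,201),.1));P('tab top',plane("top",T(288,258),.1))
P('ptr',plane("scene",S(162,260),.048));P('flag',plane("scene",S(188,333),.048))
P('carr edge scene corner +x+y',plane("scene",S(235,357),.048))
P('carr top +x+y',plane("top",T(381,230),.048))
P('carr top +x-y',plane("top",T(375,482),.101),'rack')
P('carr left +y, bevel',plane("top",T(160,212),.048))
for n,s,t in(('nutc',(513,107),(88,277)),('stud',(535,70),(78,278)),):P(n,tri(S(*s),T(*t)))
d={n:np.load(f'pics/{n}0.npz')['d'] for n in("scene","top")}
def dep(n,u):
    u0=np.round(u).astype(int);c,r=ray(n,u);return c+r*d[n][u0[1],u0[0]]
for p in((513,107),(527,75),(535,70),(500,90)):P('dep scene',p,dep("scene",S(*p)))
for p in((88,277),(78,278),(100,260)):P('dep top',p,dep("top",T(*p)))
E
```

```text
scene TL [ 0.3719 -0.2633  0.012 ]
scene TR [ 0.3976 -0.018   0.012 ]
scene R [ 0.7287 -0.0542  0.012 ]
top FL [ 0.7311 -0.0546  0.012 ]
top FR [ 0.7084 -0.2952  0.012 ]
top NL [ 0.4004 -0.0203  0.012 ]
tab scene [ 0.5736 -0.1779  0.1   ]
tab top [ 0.5688 -0.175   0.1   ]
ptr [ 0.515  -0.2407  0.048 ]
flag [ 0.564  -0.2506  0.048 ]
carr edge scene corner +x+y [ 0.5898 -0.2394  0.048 ]
carr top +x+y [ 0.5893 -0.2408  0.048 ]
carr top +x-y [ 0.4414 -0.2189  0.101 ] rack
carr left +y, bevel [ 0.6024 -0.1064  0.048 ]
nutc (array([ 0.5598, -0.0615,  0.0833]), np.float64(0.003408408633754661))
stud (array([ 0.5598, -0.0518,  0.1027]), np.float64(0.004068421737648401))
dep scene (513, 107) [ 0.5709 -0.0701  0.0965]
dep scene (527, 75) [ 0.564  -0.0568  0.1054]
dep scene (535, 70) [ 0.5657 -0.0531  0.1079]
dep scene (500, 90) [ 0.5635 -0.0724  0.1036]
dep top (88, 277) [ 0.5595 -0.0594  0.0997]
dep top (78, 278) [ 0.5585 -0.0534  0.1067]
dep top (100, 260) [ 0.5688 -0.0664  0.1047]
```

```bash
cat >> h.py <<'E'
from scipy.spatial.transform import Rotation as Ro
np.set_printoptions(precision=4,suppress=True)
a=np.deg2rad(-6.05);Y=np.array([np.cos(a),np.sin(a),0]);X=np.array([Y[1],-Y[0],0]);Z=np.array([0,0,1.])
O=-.574*X+.819*Z;O/=np.linalg.norm(O)
def go(pos,x,z,tcp=True):
    """tool-frame move numbers to put grasp point (tcp=False) or TCP at pos, tool x, tool z"""
    o=manip.get_obs();R=Ro.from_quat(o["ee_rot"]);z=np.array(z)/np.linalg.norm(z);x=np.array(x)-np.dot(x,z)*z;x/=np.linalg.norm(x)
    pos=np.array(pos)+(0 if tcp else manip.pinch_z)*z
    G=Ro.from_matrix(np.c_[x,np.cross(z,x),z])
    print('t',round(o["clock"],2),'j',o["joint_pos"],'F',o["ft_force"],'T',o["torque"],'w',o["grip_width"])
    print('offset',R.inv().apply(pos-o["position"])/.2,'turn',(R.inv()*G).as_rotvec()/(np.pi/4))
E
python3 - <<'E'
from h import *
from scipy.optimize import least_squares
N0=np.array([.5598,-.0615,.0833]);P=[]
for n in C:
    d=np.load(f'pics/{n}0.npz')['d'];u=np.round(proj(n,N0)).astype(int)
    for v in range(u[1]-16,u[1]+17):
        for c in range(u[0]-16,u[0]+17):
            cc,r=ray(n,(c,v));p=cc+r*d[v,c]
            if abs((p-N0)@O)<.03 and np.linalg.norm(p-N0-((p-N0)@O)*O)<.03:P.append(np.r_[p,n=="top"])
P=np.array(P);B=np.c_[Y,np.cross(O,Y)]
def f(q):
    N=N0+B@q[:2]+O*q[2];r=P[:,:3]-N;h=r@O;rad=np.linalg.norm(r-np.outer(h,O),axis=1)
    box=lambda R,a,b:(lambda dx,dy:np.hypot(np.maximum(dx,0),np.maximum(dy,0))+np.minimum(np.maximum(dx,dy),0))(rad-R,np.maximum(h-b,a-h))
    return np.minimum(box(.018,-.013,.013),np.minimum(box(.004,0,.026),box(.013,-.03,0)))
s=least_squares(f,[0,0,0],loss='soft_l1',f_scale=.002)
N=N0+B@s.x[:2]+O*s.x[2];print(len(P),P[:,3].sum(),s.x,N,np.median(abs(f(s.x))))
for n in C:print(n,proj(n,N),proj(n,N+.024*O))
R=Ro.from_quat(manip.get_obs()["ee_rot"]).as_matrix();print(R)
go(N+.10*O,-X,-O,False);go(N+.10*O,Y,-O,False);go(N+.10*O,-Y,-O,False)
E
```

```text
688 226.0 [ 0.0011 -0.0025  0.0009] [ 0.5607 -0.0632  0.0855] 0.0009298181362759088
scene [300.0803 190.4675] [305.6351 181.0465]
top [340.8455 227.4401] [335.7273 226.3887]
[[ 0.2569 -0.0002 -0.9664]
 [ 0.9664 -0.0013  0.2569]
 [-0.0013 -1.     -0.0001]]
t 0.1 j [-1.3336  0.3328 -0.0647  1.4608  0.0216  1.3499 -0.0885] F [0.0805 0.5884 1.2261] T [ 0.0384 -0.0023  0.0738] w 0.9962904816823891
offset [-2.4773  0.3962 -2.7549] turn [-1.9878 -0.7608  0.461 ]
t 0.1 j [-1.3336  0.3328 -0.0647  1.4608  0.0216  1.3499 -0.0885] F [0.0805 0.5884 1.2261] T [ 0.0384 -0.0023  0.0738] w 0.9962904816823891
offset [-2.4773  0.3962 -2.7549] turn [-2.2204  0.9911  1.9017]
t 0.1 j [-1.3336  0.3328 -0.0647  1.4608  0.0216  1.3499 -0.0885] F [0.0805 0.5884 1.2261] T [ 0.0384 -0.0023  0.0738] w 0.9962904816823891
offset [-2.4773  0.3962 -2.7549] turn [-0.896  -2.0072 -1.0458]
```

Tool y is the approach axis, so I'll correct the helper for that.

```bash
python3 - <<'E'
s=open('h.py').read()
s=s.replace("np.c_[x,np.cross(z,x),z]","np.c_[x,z,np.cross(x,z)]").replace("tool x, tool z","tool x (jaws), tool y (approach)")
s+="N=np.array([.5607,-.0632,.0855]);U=np.cross(O,Y)\n"
open('h.py','w').write(s)
E
python3 - <<'E'
from h import *
for x in(Y,U,-U,-Y):go(N+.10*O,x,-O,False)
E
```

```text
t 0.1 j [-1.3336  0.3328 -0.0647  1.4608  0.0216  1.3499 -0.0885] F [0.0805 0.5884 1.2261] T [ 0.0384 -0.0023  0.0738] w 0.9962904816823891
offset [-2.4774  0.3961 -2.7547] turn [-0.6409  1.7434  0.5488]
t 0.1 j [-1.3336  0.3328 -0.0647  1.4608  0.0216  1.3499 -0.0885] F [0.0805 0.5884 1.2261] T [ 0.0384 -0.0023  0.0738] w 0.9962904816823891
offset [-2.4774  0.3961 -2.7547] turn [-0.06   -0.1902  0.7751]
t 0.1 j [-1.3336  0.3328 -0.0647  1.4608  0.0216  1.3499 -0.0885] F [0.0805 0.5884 1.2261] T [ 0.0384 -0.0023  0.0738] w 0.9962904816823891
offset [-2.4774  0.3961 -2.7547] turn [-1.1446  3.6358 -0.0887]
t 0.1 j [-1.3336  0.3328 -0.0647  1.4608  0.0216  1.3499 -0.0885] F [0.0805 0.5884 1.2261] T [ 0.0384 -0.0023  0.0738] w 0.9962904816823891
offset [-2.4774  0.3961 -2.7547] turn [ 0.5717 -2.1204  0.6677]
```

```bash
python3 -m pendant '{"offset":[[-0.3,0,-0.3],[-0.6,0,-0.6],[-0.85,0,-0.9],[-0.9,0,-1],[-0.9,0,-1]],"turn":[[0,0,0],[0,0,0.2],[0,0,0.4],[0,0,0.6],[0,0,0.7]]}' 60 40
python3 - <<'E'
from h import *
for x in(Y,U,-Y):go(N+.10*O,x,-O,False)
E
```

```text
clock: 0.72
position: [0.3101, 0.3755, 0.2304]
ee_rot: [0.658, 0.259, -0.567, -0.422]
ft_force: [-0.8, 1.1, -1.3]
grip_width: 0.597
t 0.72 j [-1.1177  0.4281  0.071   1.4449  0.1116  1.8085  0.2574] F [-0.8474  1.1245 -1.32  ] T [ 0.5994 -0.1618  0.0043] w 0.5967826410701065
offset [-1.1156  1.1583 -1.7457] turn [-0.1385  1.8285 -0.0319]
t 0.72 j [-1.1177  0.4281  0.071   1.4449  0.1116  1.8085  0.2574] F [-0.8474  1.1245 -1.32  ] T [ 0.5994 -0.1618  0.0043] w 0.5967826410701065
offset [-1.1156  1.1583 -1.7457] turn [-0.1104 -0.1696  0.0691]
t 0.72 j [-1.1177  0.4281  0.071   1.4449  0.1116  1.8085  0.2574] F [-0.8474  1.1245 -1.32  ] T [ 0.5994 -0.1618  0.0043] w 0.5967826410701065
offset [-1.1156  1.1583 -1.7457] turn [-0.0331 -2.1677  0.1436]
```

```bash
python3 -m pendant '{"offset":[[-0.2,0.1,-0.25],[-0.35,0.2,-0.5],[-0.5,0.4,-0.75],[-0.65,0.6,-1],[-0.7,0.65,-1],[-0.7,0.65,-1]],"turn":[[0,0,0],[0,0,0],[0,0,0],[0,0,0],[0,0,0],[0,0,0]]}'
python3 - <<'E'
from h import *
for x in(Y,U,-Y):go(N+.10*O,x,-O,False)
E
```

```text
clock: 1.48
position: [0.4542, 0.1389, 0.1938]
ee_rot: [0.659, 0.257, -0.567, -0.422]
ft_force: [-0.2, 0.8, 0.8]
grip_width: 0.6
t 1.48 j [-0.8172  0.3257  0.2198  1.6746  0.283   1.5864  0.6488] F [-0.1866  0.8162  0.7722] T [ 0.5697 -0.1468 -0.0201] w 0.6000959140727911
offset [-0.3996  0.4965 -0.7439] turn [-0.1394  1.8235 -0.037 ]
t 1.48 j [-0.8172  0.3257  0.2198  1.6746  0.283   1.5864  0.6488] F [-0.1866  0.8162  0.7722] T [ 0.5697 -0.1468 -0.0201] w 0.6000959140727911
offset [-0.3996  0.4965 -0.7439] turn [-0.1144 -0.1746  0.0664]
t 1.48 j [-0.8172  0.3257  0.2198  1.6746  0.283   1.5864  0.6488] F [-0.1866  0.8162  0.7722] T [ 0.5697 -0.1468 -0.0201] w 0.6000959140727911
offset [-0.3996  0.4965 -0.7439] turn [-0.0385 -2.1726  0.1447]
```

Run:
```python
from h import *
go(N+.08*O,Ro.from_rotvec(-O*np.deg2rad(30)).apply(U),-O,False)
```

```text
t 1.48 j [-0.8172  0.3257  0.2198  1.6746  0.283   1.5864  0.6488] F [-0.1866  0.8162  0.7722] T [ 0.5697 -0.1468 -0.0201] w 0.6000959140727911
offset [-0.4042  0.596  -0.7532] turn [-0.1284  0.4915  0.0347]
```

```bash
python3 -m pendant '{"offset":[[-0.15,0.1,-0.25],[-0.3,0.25,-0.5],[-0.4,0.45,-0.75],[-0.404,0.59,-0.753],[-0.404,0.596,-0.753],[-0.404,0.596,-0.753],[-0.404,0.596,-0.753]],"turn":[[0,0.1,0],[0,0.2,0],[-0.08,0.4,0.03],[-0.128,0.491,0.035],[-0.128,0.491,0.035],[-0.128,0.491,0.035],[-0.128,0.491,0.035]]}'
python3 - <<'E'
from h import *
go(N,Ro.from_rotvec(-O*np.deg2rad(30)).apply(U),-O,False)
p,d=manip.camera("scene");cv2.imwrite('pics/s1.png',cv2.resize(p[100:280,190:390,::-1],None,fx=3.3,fy=3.3,interpolation=cv2.INTER_CUBIC))
E
```

```text
clock: 2.35
position: [0.5652, -0.0263, 0.1367]
ee_rot: [0.779, 0.191, -0.422, -0.423]
ft_force: [0.7, -0.1, -0.4]
grip_width: 0.601
t 2.35 j [-0.6625  0.4451  0.3855  1.6957  0.41    1.3047  0.4885] F [ 0.7136 -0.0545 -0.3965] T [ 0.5318 -0.0845 -0.0243] w 0.6014368459506294
offset [-0.0068  0.4097  0.0001] turn [0.0008 0.0027 0.0029]
```

View pics/s1.png

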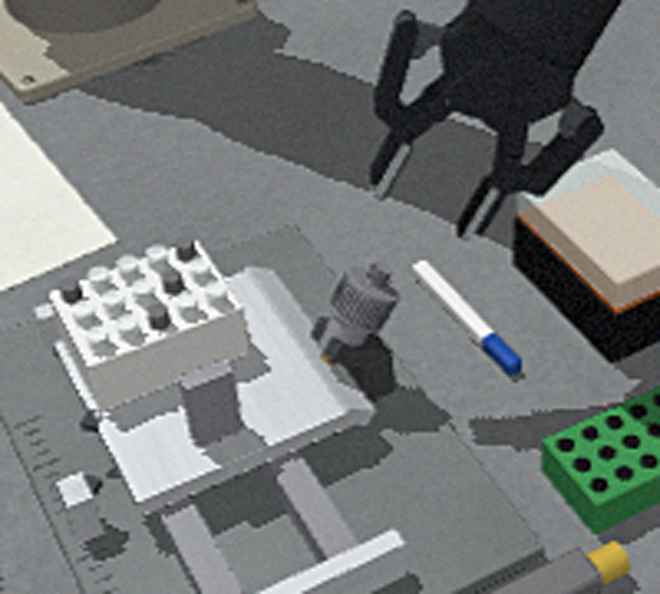

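```bash
python3 -m pendant '{"offset":[[-0.007,0.15,0],[-0.007,0.3,0],[-0.007,0.39,0],[-0.007,0.39,0],[-0.007,0.39,0]],"turn":[[0,0,0],[0,0,0],[0,0,0],[0,0,0],[0,0,0]]}'
python3 - <<'E'
from h import *
go(N,Ro.from_rotvec(-O*np.deg2rad(30)).apply(U),-O,False)
E
python3 -m pendant '{"offset":[[0,0,0],[0,0,0],[0,0,0],[0,0,0],[0,0,0],[0,0,0]],"turn":[[0,0,0],[0,0,0],[0,0,0],[0,0,0],[0,0,0],[0,0,0]]}' 0 40
python3 - <<'E'
from h import *
go(N,Ro.from_rotvec(-O*np.deg2rad(30)).apply(U),-O,False)
E
```

```text
clock: 3.02
position: [0.5604, -0.0711, 0.0741]
ee_rot: [0.779, 0.192, -0.422, -0.423]
ft_force: [-0.2, 0.4, 0.9]
grip_width: 0.601
t 3.02 j [-0.6077  0.5013  0.3971  1.7772  0.423   1.1487  0.4843] F [-0.1701  0.4062  0.8837] T [ 0.5746 -0.0767 -0.0064] w 0.6010148390806132
offset [-0.0019  0.0244  0.0023] turn [0.0018 0.0023 0.0043]
clock: 3.78
position: [0.5601, -0.0713, 0.0759]
ee_rot: [0.779, 0.191, -0.422, -0.422]
ft_force: [-7.6, 1.1, 13.1]
grip_width: 0.408
t 3.77 j [-0.6084  0.4993  0.3979  1.7763  0.4236  1.153   0.4845] F [-7.5677  1.0581 13.1207] T [-0.9398  1.5036 -1.0474] w 0.4077596063344644
offset [0.0044 0.0307 0.0039] turn [0.0013 0.0011 0.002 ]
```

```bash
cat >> h.py <<'E'
def st():
    o=manip.get_obs();x=Ro.from_quat(o["ee_rot"]).as_matrix()[:,0];x=x-x@O*O
    F=o["ft_force"];R=Ro.from_quat(o["ee_rot"])
    print('t',round(o["clock"],2),'j7',round(o["joint_pos"][6],3),'Ftool',R.inv().apply(F),'axial torque',round(float(np.dot(o["torque"],O)),3),'angle ccw deg',round(float(np.degrees(np.arctan2(x@np.cross(O,Y),x@Y))),2),'w',round(float(o["grip_width"]),3))
E
python3 -c "from h import *;st()"
python3 -m pendant '{"offset":[[0,-0.005,0],[0,-0.006,0],[0,-0.007,0],[0,-0.008,0],[0,-0.008,0]],"turn":[[0,-0.2,0],[0,-0.4,0],[0,-0.6,0],[0,-0.8,0],[0,-1,0]]}'
python3 -c "from h import *;st()"
```

```text
t 3.77 j7 0.484 Ftool [-10.14   -10.9097   2.9501] axial torque -0.056 angle ccw deg 60.05 w 0.408
clock: 4.4
position: [0.5602, -0.07, 0.0763]
ee_rot: [-0.556, -0.339, 0.689, 0.316]
ft_force: [4.0, -2.7, -14.2]
grip_width: 0.405
t 4.4 j7 1.228 Ftool [ 4.9075 13.014  -5.7701] axial torque -0.072 angle ccw deg 105.38 w 0.405
```

```bash
python3 -m pendant '{"offset":[[0,0,0],[0,0,0],[0,0,0],[0,0,0],[0,0,0]],"turn":[[0,-0.2,0],[0,-0.4,0],[0,-0.6,0],[0,-0.8,0],[0,-1,0]]}'
python3 -c "from h import *;st()"
python3 -m pendant '{"offset":[[0,0,0],[0,0,0],[0,0,0]],"turn":[[0,-0.1,0],[0,-0.18,0],[0,-0.18,0]]}'
python3 -c "from h import *;st()"
```

```text
clock: 5.03
position: [0.5597, -0.0687, 0.0762]
ee_rot: [-0.248, -0.436, 0.85, 0.161]
ft_force: [-2.7, 2.7, -1.0]
grip_width: 0.409
t 5.03 j7 1.98 Ftool [ 3.8246 -0.5751 -0.8125] axial torque -0.124 angle ccw deg 150.72 w 0.409
clock: 5.4
position: [0.5595, -0.0685, 0.0763]
ee_rot: [-0.187, -0.446, 0.866, 0.131]
ft_force: [-1.6, -0.3, -2.7]
grip_width: 0.409
t 5.4 j7 2.115 Ftool [ 1.8708  2.4628 -0.5258] axial torque 0.083 angle ccw deg 158.81 w 0.409
```

```bash
python3 -m pendant '{"offset":[[0,0,0],[0,0,0],[0,-0.15,0],[0,-0.4,0],[0,-0.45,0]],"turn":[[0,0,0],[0,0,0],[0,0,0],[0,0,0],[0,0,0]]}' 60
python3 - <<'E'
from h import *
st()
p,d=manip.camera("scene");cv2.imwrite('pics/s2.png',p[:,:,::-1])
go([.571,-.1765,.15],-Y,-Z,False);go([.571,-.1765,.15],Y,-Z,False)
E
```

```text
clock: 6.02
position: [0.5666, -0.0146, 0.1528]
ee_rot: [-0.188, -0.448, 0.865, 0.129]
ft_force: [0.1, -0.4, -0.0]
grip_width: 0.6
t 6.03 j7 2.133 Ftool [-0.2858  0.228   0.2158] axial torque -0.004 angle ccw deg 158.78 w 0.6
t 6.08 j [-0.4427  0.4127  0.0881  1.6616  0.5117  1.3863  2.1325] F [0.7076 1.1279 1.3685] T [ 0.6203 -0.056  -0.016 ] w 0.6009051043667486
offset [-0.3146  0.5432  0.5197] turn [-0.7609 -0.4547 -0.1494]
t 6.08 j [-0.4427  0.4127  0.0881  1.6616  0.5117  1.3863  2.1325] F [0.7076 1.1279 1.3685] T [ 0.6203 -0.056  -0.016 ] w 0.6009051043667486
offset [-0.3146  0.5432  0.5197] turn [ 0.2073  3.3855 -1.0558]
```

```bash
python3 -m pendant '{"offset":[[-0.08,0.08,0.13],[-0.16,0.2,0.26],[-0.25,0.4,0.4],[-0.315,0.54,0.52],[-0.315,0.543,0.52],[-0.315,0.543,0.52],[-0.315,0.543,0.52]],"turn":[[-0.19,-0.11,-0.04],[-0.38,-0.22,-0.07],[-0.57,-0.34,-0.11],[-0.76,-0.455,-0.15],[-0.76,-0.455,-0.15],[-0.76,-0.455,-0.15],[-0.76,-0.455,-0.15]]}' 52
python3 - <<'E'
from h import *
go([.571,-.1765,.08],-Y,-Z,False)
E
```

```text
clock: 6.95
position: [0.5554, -0.1312, 0.085]
ee_rot: [0.005, -0.633, 0.77, 0.082]
ft_force: [0.6, 1.6, -3.2]
grip_width: 0.517
t 6.95 j [ 0.8485  0.7037 -1.1132  1.6453  0.785   1.4208  2.591 ] F [ 0.6258  1.6332 -3.2097] T [ 0.3063 -0.16    0.0357] w 0.5173404170322315
offset [-0.1174  0.1474  0.1898] turn [-0.2555 -0.0055  0.1428]
```

Run:
```python
from h import *
o=manip.get_obs();R=Ro.from_quat(o["ee_rot"]);print(R.as_matrix());print(R.inv().apply([0,0,.08])/.2)
R2=Ro.from_rotvec([0,0,0])
p,d=manip.camera("scene");cv2.imwrite('pics/s3.png',cv2.resize(p[0:320,100:420,::-1],None,fx=1.85,fy=1.85))
```

```text
[[-0.9866 -0.132  -0.0964]
 [ 0.1202 -0.1858 -0.9752]
 [ 0.1108 -0.9737  0.1992]]
[ 0.0443 -0.3895  0.0797]
```

View pics/s3.png

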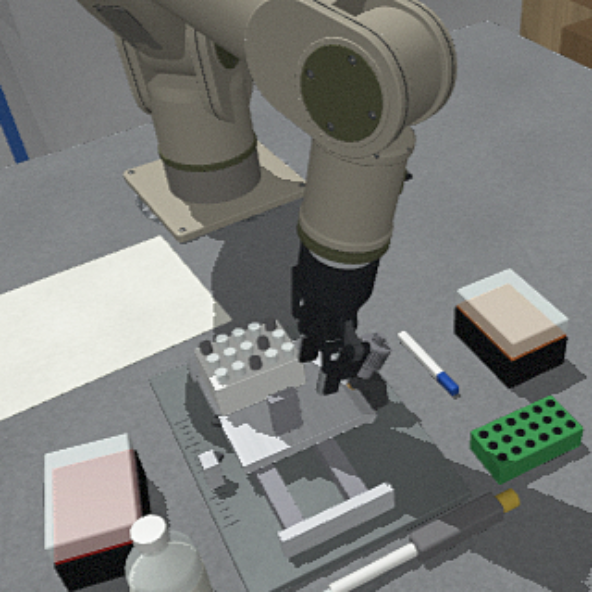

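The picture shows the gripper low between the rack and the nut, at px (330,360), with nothing visibly displaced. I'll raise it and unwind j7.

```bash
python3 -m pendant '{"offset":[[0.02,-0.2,0.04],[0.044,-0.39,0.08],[0.044,-0.5,0.1],[0.044,-0.5,0.1],[0.044,-0.5,0.1],[0.044,-0.5,0.1],[0.044,-0.5,0.1]],"turn":[[0,0,0],[0,0.1,0],[0,0.3,0],[0,0.5,0],[0,0.7,0],[0,0.9,0],[0,1,0]]}'
python3 - <<'E'
from h import *
go([.571,-.1765,.17],Y,-Z,False);go([.571,-.1765,.17],-Y,-Z,False)
E
```

```text
clock: 7.88
position: [0.558, -0.1376, 0.1867]
ee_rot: [-0.294, -0.553, 0.709, 0.323]
ft_force: [0.1, 0.1, -0.3]
grip_width: 0.518
t 7.88 j [ 0.8651  0.5793 -1.1263  1.5356  0.6606  1.5472  1.9092] F [ 0.1195  0.0928 -0.3119] T [ 0.2216 -0.1224 -0.005 ] w 0.518211106420674
offset [-0.1819  0.199   0.0275] turn [-0.0469  2.9615 -0.3607]
t 7.88 j [ 0.8651  0.5793 -1.1263  1.5356  0.6606  1.5472  1.9092] F [ 0.1195  0.0928 -0.3119] T [ 0.2216 -0.1224 -0.005 ] w 0.518211106420674
offset [-0.1819  0.199   0.0275] turn [-0.292  -1.0186  0.038 ]
```

```bash
R='"offset":[[0,0,0],[0,0,0],[0,0,0],[0,0,0],[0,0,0]]'
python3 -m pendant '{"offset":[[0,0,0],[0,0,0],[0,0,0],[0,0,0],[0,0,0]],"turn":[[0,0.2,0],[0,0.4,0],[0,0.6,0],[0,0.8,0],[0,1,0]]}'
python3 -m pendant '{"offset":[[0,0,0],[0,0,0],[0,0,0],[0,0,0],[0,0,0]],"turn":[[0,0.2,0],[0,0.4,0],[0,0.6,0],[0,0.8,0],[0,1,0]]}'
python3 - <<'E'
from h import *
go([.571,-.1765,.15],Y,-Z,False)
E
```

```text
clock: 8.5
position: [0.5577, -0.1379, 0.186]
ee_rot: [0.545, 0.385, -0.541, -0.511]
ft_force: [0.1, -0.4, 0.7]
grip_width: 0.52
clock: 9.12
position: [0.5574, -0.1382, 0.1855]
ee_rot: [0.712, 0.158, -0.289, -0.62]
ft_force: [-0.9, -0.8, 0.6]
grip_width: 0.521
t 9.12 j [ 0.6982  0.4589 -0.8473  1.5462  0.5059  1.4663  0.4255] F [-0.8928 -0.7526  0.6024] T [ 0.2137 -0.0931 -0.0194] w 0.5205109656493908
offset [ 0.0001  0.2896 -0.1756] turn [ 0.1827  0.9558 -0.2332]
```

```bash
python3 -m pendant '{"offset":[[0,0,-0.05],[0,0.05,-0.1],[0,0.1,-0.15],[0,0.2,-0.176],[0,0.29,-0.176],[0,0.29,-0.176],[0,0.29,-0.176]],"turn":[[0.04,0.2,-0.05],[0.08,0.4,-0.1],[0.12,0.6,-0.15],[0.15,0.8,-0.19],[0.183,0.956,-0.233],[0.183,0.956,-0.233],[0.183,0.956,-0.233]]}'
python3 - <<'E'
from h import *
go([.571,-.1765,.08],Y,-Z,False)
p,d=manip.camera("scene");cv2.imwrite('pics/s4.png',cv2.resize(p[165:310,175:355,::-1],None,fx=4.1,fy=4.1,interpolation=cv2.INTER_CUBIC))
E
```

```text
clock: 10.0
position: [0.5714, -0.1763, 0.1319]
ee_rot: [0.706, -0.036, 0.036, -0.706]
ft_force: [0.5, 0.2, -0.0]
grip_width: 0.519
t 10.0 j [ 0.8093  0.4485 -0.7444  1.6262  0.3225  1.1936 -0.109 ] F [ 0.5458  0.1862 -0.0112] T [ 0.0175 -0.0116 -0.0332] w 0.5189413230137966
offset [-0.0017  0.353  -0.001 ] turn [0.0011 0.0033 0.0001]
```

View pics/s4.png

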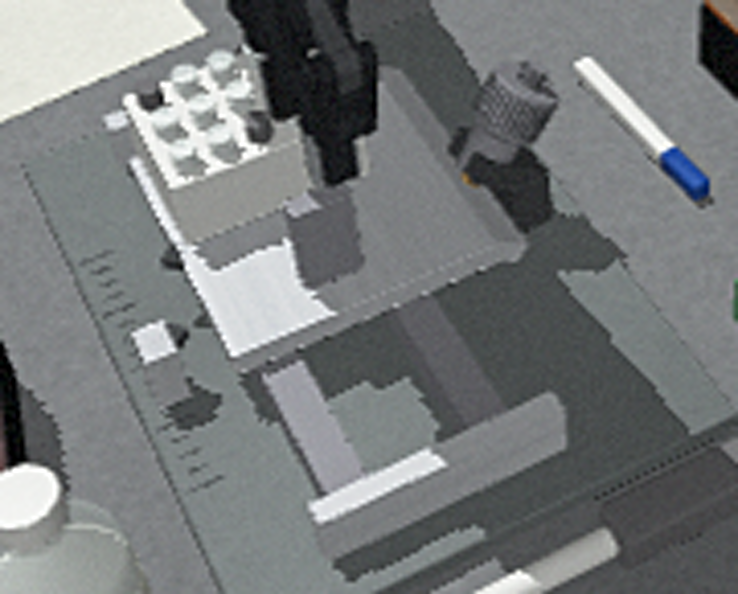

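The carriage hasn't moved: its pointer is at crop (165,260), and the gripper is above the tab. Descending.

```bash
python3 -m pendant '{"offset":[[0,0.15,0],[0,0.28,0],[0,0.35,0],[0,0.35,0],[0,0.35,0]],"turn":[[0,0,0],[0,0,0],[0,0,0],[0,0,0],[0,0,0]]}'
python3 -m pendant '{"offset":[[0,0,0],[0,0,0],[0,0,0],[0,0,0],[0,0,0],[0,0,0],[0,0,0]],"turn":[[0,0,0],[0,0,0],[0,0,0],[0,0,0],[0,0,0],[0,0,0],[0,0,0]]}' 0 30
python3 - <<'E'
from h import *
go([.571,-.1765,.08],Y,-Z,False);st()
E
```

```text
clock: 10.68
position: [0.5726, -0.176, 0.0633]
ee_rot: [0.707, -0.035, 0.037, -0.706]
ft_force: [0.6, 0.0, 0.0]
grip_width: 0.522
clock: 11.55
position: [0.5728, -0.1761, 0.0641]
ee_rot: [0.707, -0.035, 0.037, -0.706]
ft_force: [-1.4, 0.4, 5.9]
grip_width: 0.137
t 11.55 j [ 0.7832  0.524  -0.7141  1.6831  0.383   1.0757 -0.1511] F [-1.4388  0.3721  5.9003] T [0.0492 0.6196 0.0098] w 0.1370842104774206
offset [-0.0089  0.0141 -0.0029] turn [0.0017 0.004  0.0036]
t 11.55 j7 -0.151 Ftool [-1.4526 -5.9047  0.2151] axial torque 0.365 angle ccw deg 0.05 w 0.137
```

```bash
python3 -m pendant '{"offset":[[0.005,0,0],[0.01,0,0],[0.015,0,0]],"turn":[[0,0,0],[0,0,0],[0,0,0]]}'
python3 -c "from h import *;st()"
```

```text
clock: 11.92
position: [0.5758, -0.1764, 0.0642]
ee_rot: [0.707, -0.035, 0.037, -0.706]
ft_force: [-2.8, 0.5, 2.1]
grip_width: 0.138
t 11.93 j7 -0.152 Ftool [-2.827  -2.0782  0.2101] axial torque 0.416 angle ccw deg 0.06 w 0.138
```

It slides freely at 2.8 N.

```bash
python3 -m pendant '{"offset":[[0.025,0,0],[0.05,0,0],[0.075,0,0],[0.1,0,0],[0.125,0,0],[0.15,0,0],[0.175,0,0],[0.2,0,0],[0.2,0,0]],"turn":[[0,0,0],[0,0,0],[0,0,0],[0,0,0],[0,0,0],[0,0,0],[0,0,0],[0,0,0],[0,0,0]]}'
python3 - <<'E'
from h import *
st()
p,d=manip.camera("scene");q,e=manip.camera("top")
a=cv2.resize(p[210:270,195:255,::-1],None,fx=9,fy=9,interpolation=cv2.INTER_CUBIC)
cv2.imwrite('pics/s5.png',a);cv2.imwrite('pics/s5f.png',p[:,:,::-1]);cv2.imwrite('pics/t5f.png',q[:,:,::-1])
E
```

```text
clock: 13.05
position: [0.6164, -0.1806, 0.0642]
ee_rot: [0.707, -0.035, 0.038, -0.706]
ft_force: [2.8, -0.5, -1.4]
grip_width: 0.133
t 13.05 j7 -0.164 Ftool [ 2.842   1.3866 -0.2247] axial torque -0.116 angle ccw deg 0.02 w 0.133
```

View pics/s5.png

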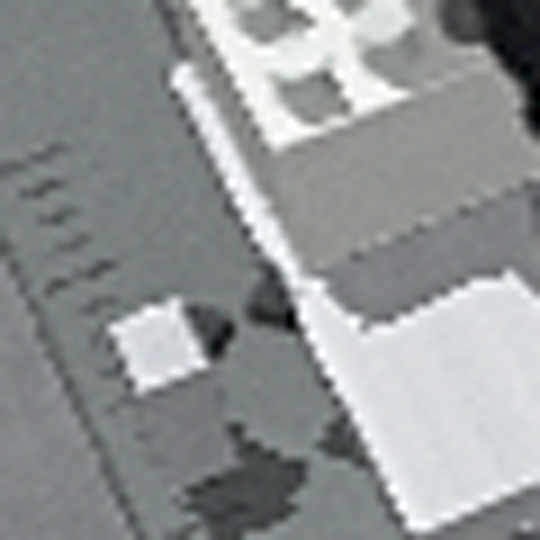

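Run:
```python
from h import *
g=lambda u,v:(195+u/9-.44,210+v/9-.44)
f=plane("scene",g(232,329),.048);p=plane("scene",g(249,308),.048)
print(f,p,(f-p)@Y,(f-p)@X)
# independent: carriage +x+y corner vs flag
c=plane("scene",g(413,532),.048);print('corner',c,(c-p)@Y,(c-p)@X)
# dark pixel sub-pixel centroid of each pointer along Y
im=cv2.cvtColor(cv2.imread('pics/s5f.png'),cv2.COLOR_BGR2GRAY)
for n,(u0,u1,v0,v1) in dict(flag=(190,240,300,360),car=(245,300,265,330)).items():
    P=[(plane("scene",(x,y),.048),im[y,x]) for y in range(210+v0//9,210+v1//9+1) for x in range(195+u0//9,195+u1//9+1) if im[y,x]<75]
    if P:
        A=np.array([[q@Y,q@X] for q,_ in P]);print(n,len(A),A.mean(0),A[:,0].min(),A[:,0].max(),A[:,1].min(),A[:,1].max())
```

```text
[ 0.5645 -0.2511  0.048 ] [ 0.5614 -0.2456  0.048 ] 0.003629076554660519 0.00512395530759291
corner [ 0.6343 -0.2448  0.048 ] 0.07240210459163877 -0.008545303565972278
flag 11 [0.588  0.1941] 0.5786146689002829 0.5932135248646697 0.19067215179178268 0.19647753996295111
car 18 [0.587 0.18 ] 0.5779399348925539 0.5940201527059596 0.17715388314638822 0.18484179613512475
```

```bash
python3 -m pendant '{"offset":[[0.01,0,0],[0.02,0,0],[0.02,0,0]],"turn":[[0,0,0],[0,0,0],[0,0,0]]}'
python3 - <<'E'
from h import *
st()
I=[manip.camera("scene") for _ in range(5)]
g=np.mean([cv2.cvtColor(p,cv2.COLOR_RGB2GRAY) for p,_ in I],0);d=np.median([e for _,e in I],0)
np.savez('pics/m6.npz',g=g,d=d);cv2.imwrite('pics/s6f.png',I[0][0][:,:,::-1])
for y in range(238,254):
    print(y,' '.join(f'{int(g[y,x]):3d}' for x in range(210,232)),'|',end=' ')
    z=[]
    for x in range(210,232):
        c,r=ray("scene",(x,y));z.append(f'{int(1000*(c+r*d[y,x])[2]):2d}')
    print(' '.join(z))
E
```

```text
clock: 13.52
position: [0.6202, -0.181, 0.0642]
ee_rot: [0.707, -0.035, 0.038, -0.706]
ft_force: [-1.2, -0.4, 1.1]
grip_width: 0.133
t 13.53 j7 -0.165 Ftool [-1.1669 -1.0551 -0.5651] axial torque 0.329 angle ccw deg 0.02 w 0.133
238 125 124 122 123 124 124 124 125 123 123 122 123 124 112 148 228 237 202 152 141 145 145 | 11 12 12 12 13 12 12 11 11 11 12 10 13 38 48 48 48 50 58 57 58 55
239 124 126 124 125 127 124 123 122 123 124 124 122 125  93  85 223 241 241 166 139 144 147 | 12 12 11 11 10 11 11 12 11 10 11 11 11 12 45 48 47 47 55 56 54 53
240 122 124 125 124 124 123 118 124 125 124 125 124 125 126  96 135 189 237 204 154 145 147 | 11 12 11 11 11 11 10 12 12 11 11 12 11 12 39 47 48 47 47 53 50 51
241 124 121 123 122 123 121 120 122 124 125 123 123 125 126 113  74 106 106 196 168 185 143 | 10 12 11 11 11 12 12 12 11 10 12 11 12 12 11 47 48 47 46 49 48 48
242 122 118 117 118 122 120 123 125 124 122 124 124 126 128  96  70  61 203 223 176 175 136 | 12 11 11 10 12 12 12 12 10 13 11 12 11 12 47 48 48 48 47 47 48 47
243 117 117 109 157 218 145 120 126 128 127 127 126 128 118  83  73  69
[... 988 characters left out ...]
 47 48 47 48 47 47 45 11 11 11 11 12 12 11 12 10 11 40 48 48
250 221 214 212 211 214 215 229 231 125 120 130 125 126 125 127 127 128 127 125 111 131 232 | 48 47 47 47 47 47 47 48 42 13 10 11 10 10 10 10 11 12 11 34 45 48
251 226 220 220 222 235 204 140 105 110 123 126 128 125 126 127 127 127 127 128 126 109 235 | 48 48 47 48 47 47 46 45 44 12 11 11 11 12 12 12 11 11 10 12 41 47
252 220 236 230 179 117 106 112 114 118 126 130 129 126 125 126 128 127 127 127 127  92  85 | 46 48 47 47 46 45 44 43 42 12 11 12 12 11 12 12 12 12 11 12 12 44
253 193 146 108 109 114 118 117 119 124 109 124 127 126 123 126 124 125 127 125 127 126 111 | 48 46 46 45 43 42 42 40 39 12 12 12 11 12 12 11 11 11 11 12 11 40
```

Run:
```python
from h import *
def pr(n,L):
    A=np.array([[plane("scene",u,.048)@Y*1e3,plane("scene",u,.048)@X*1e3] for u in L]);A=A[A[:,1].argsort()];print(n,A.mean(0).round(2));print(A.round(1).tolist())
pr('flag',[(216,244),(217,244),(218,244),(217,245),(218,245),(219,245),(217,246),(218,246),(219,246),(218,247)])
pr('car',[(225,241),(225,242),(226,242),(224,243),(225,243),(226,243),(227,243),(224,244),(225,244),(226,244),(227,244),(224,245),(225,245),(226,245),(227,245),(228,245)])
pr('ftip',[(220.3,245.2)]);pr('ctip',[(222.7,244.7)])
```

```text
flag [583.1  193.82]
[[583.9, 191.5], [580.6, 192.3], [586.2, 192.3], [582.9, 193.2], [579.6, 194.0], [585.3, 194.0], [582.0, 194.8], [587.6, 194.8], [578.6, 195.6], [584.3, 195.6]]
car [587.13 179.28]
[[587.0, 176.4], [592.7, 176.5], [583.7, 177.2], [589.4, 177.3], [580.3, 178.0], [586.0, 178.1], [591.7, 178.2], [582.7, 178.9], [588.4, 179.0], [585.1, 179.8], [590.7, 179.9], [587.4, 180.7], [584.1, 181.5], [589.7, 181.5], [586.4, 182.3], [588.8, 183.2]]
ftip [585.64 189.5 ]
[[585.6, 189.5]]
ctip [586.8  185.08]
[[586.8, 185.1]]
```

Run:
```python
from h import *
from scipy.ndimage import map_coordinates as mc
z=np.load('pics/m6.npz');g,d=z['g'],z['d']
for n,u in(('ftip',(220.3,245.0)),('ctip',(222.5,245.3))):p=plane("scene",u,.048);print(n,p@Y*1e3,p@X*1e3)
# flag block top
L=np.array([[plane("scene",(x,y),.048)@Y*1e3,plane("scene",(x,y),.048)@X*1e3] for y in range(240,258) for x in range(202,222) if g[y,x]>185 and x<220 and not (x>217 and y<247)])
print('block',len(L),L.mean(0),L.min(0),L.max(0), 'minAreaRect',cv2.minAreaRect(L.astype(np.float32)))
# profile sampling along Y at fixed X: step location by half level
def prof(xb,y0,y1,step=.25):
    ys=np.arange(y0,y1,step);u=np.array([proj("scene",Y*yy/1e3+X*xb/1e3+Z*.048) for yy in ys]);return ys,mc(g,[u[:,1],u[:,0]],order=1)
for xb in(60,70,80,150,160,165,170):
    ys,v=prof(xb,640,680);k=np.argmin(np.gradient(np.convolve(v,np.ones(8)/8,'same'))[8:-8])+8;print('front edge X',xb,'Y',ys[k],v[k-12].round(),v[k+12].round())
for xb in(198,200,202,204,206):
    ys,v=prof(xb,560,610);dv=np.gradient(np.convolve(v,np.ones(8)/8,'same'));print('flag X',xb,'rise',ys[np.argmax(dv[8:-8])+8],'fall',ys[np.argmin(dv[8:-8])+8])
for xb in(175,178,180,182,184,186,188,190,192,194,196):
    ys,v=prof(xb,570,605,2);print(xb,v.astype(int).tolist())
```

```text
ftip 585.1665519222025 189.32990854524857
ctip 588.0121984779759 185.92898095327064
block 65 [583.9973 205.6473] [573.7281 198.1512] [593.9637 212.8966] minAreaRect ((583.8529052734375, 205.63137817382812), (20.368043899536133, 14.161956787109375), 2.353196620941162)
front edge X 60 Y 671.25 126.0 73.0
front edge X 70 Y 670.75 126.0 73.0
front edge X 80 Y 671.75 126.0 75.0
front edge X 150 Y 661.5 223.0 120.0
front edge X 160 Y 661.25 226.0 119.0
front edge X 165 Y 661.5 222.0 118.0
front edge X 170 Y 662.0 224.0 119.0
flag X 198 rise 573.0 fall 595.25
flag X 200 rise 574.25 fall 594.75
flag X 202 rise 573.5 fall 594.5
flag X 204 rise 572.75 fall 594.75
flag X 206 rise 573.75 fall 594.25
175 [231, 231, 231, 236, 212, 181, 110, 176, 175, 123, 172, 184, 227, 229, 237, 237, 234, 237]
178 [115, 125, 97, 111, 114, 83, 74, 65, 70, 71, 67, 68, 59, 49, 91, 125, 113, 141]
180 [120, 112, 103, 116, 114, 109, 88, 76, 75, 77, 75, 57, 38, 34, 79, 110, 125, 118]
182 [123, 124, 125, 125, 125, 127, 112, 92, 81, 72, 61, 39, 50, 76, 130, 128, 128, 126]
184 [123, 123, 124, 124, 125, 126, 125, 114, 91, 64, 47, 50, 82, 116, 131, 129, 128, 127]
186 [124, 125, 124, 123, 124, 125, 127, 130, 117, 94, 82, 96, 114, 131, 127, 127, 127, 127]
188 [124, 125, 125, 123, 124, 127, 122, 121, 125, 124, 129, 126, 126, 125, 125, 126, 127, 127]
190 [124, 124, 124, 123, 125, 122, 112, 91, 65, 68, 103, 125, 128, 125, 125, 125, 126, 126]
192 [120, 121, 124, 125, 126, 98, 88, 75, 56, 39, 59, 122, 126, 127, 126, 126, 126, 126]
194 [121, 121, 122, 122, 103, 82, 76, 75, 68, 49, 28, 53, 99, 127, 127, 128, 129, 127]
196 [122, 121, 131, 130, 87, 79, 88, 78, 82, 82, 57, 55, 93, 120, 123, 127, 127, 125]
```

The flag block edges, carriage edge and pointer profiles agree that the carriage is about 3 mm too far. Easing it back.

```bash
python3 -m pendant '{"offset":[[-0.008,0,0],[-0.015,0,0],[-0.016,0,0],[-0.016,0,0]],"turn":[[0,0,0],[0,0,0],[0,0,0],[0,0,0]]}'
cat > meas.py <<'E'
from h import *
from scipy.ndimage import map_coordinates as mc
st()
I=[manip.camera("scene") for _ in range(5)]
cv2.imwrite('pics/last.png',I[0][0][:,:,::-1])
g=np.mean([cv2.cvtColor(p,cv2.COLOR_RGB2GRAY) for p,_ in I],0)
def prof(xb,y0,y1,step=.25):
    ys=np.arange(y0,y1,step);u=np.array([proj("scene",Y*yy/1e3+X*xb/1e3+Z*.048) for yy in ys]);return ys,mc(g,[u[:,1],u[:,0]],order=1)
E=[]
for xb in np.arange(148,173,2):
    ys,v=prof(xb,645,675);E.append(ys[np.argmin(np.gradient(np.convolve(v,np.ones(8)/8,'same'))[8:-8])+8])
print('pointer by front edge',np.median(E)-75,'flag block 584.0')
def ext(xb):
    ys,v=prof(xb,568,606);k=ys[v<98];return (k.min()+k.max())/2,k.max()-k.min()
for s in(1,2,3,4,5):print(s,'car',ext(186-s),'flag',ext(189+s))
E
python3 meas.py
```

```text
clock: 14.28
position: [0.617, -0.1807, 0.0642]
ee_rot: [0.707, -0.035, 0.038, -0.706]
ft_force: [1.9, -0.7, -1.9]
grip_width: 0.135
t 14.28 j7 -0.165 Ftool [ 1.9454  1.9316 -0.4788] axial torque -0.105 angle ccw deg 0.01 w 0.135
pointer by front edge 583.5 flag block 584.0
1 car (np.float64(586.875), np.float64(6.25)) flag (np.float64(586.5), np.float64(6.0))
2 car (np.float64(587.125), np.float64(9.25)) flag (np.float64(586.625), np.float64(8.25))
3 car (np.float64(587.125), np.float64(11.25)) flag (np.float64(585.625), np.float64(10.75))
4 car (np.float64(587.25), np.float64(13.0)) flag (np.float64(585.875), np.float64(12.75))
5 car (np.float64(587.125), np.float64(14.75)) flag (np.float64(586.125), np.float64(15.25))
```

```bash
python3 -m pendant '{"offset":[[0,0,0],[0,0,0],[0,0,0],[0,-0.2,0],[0,-0.45,0],[0,-0.5,0]],"turn":[[0,0,0],[0,0,0],[0,0,0],[0,0,0],[0,0,0],[0,0,0]]}' 52
python3 meas.py
python3 - <<'E'
from h import *
for ang in(30,60):go(N+.09*O,np.cos(np.deg2rad(ang))*Y+np.sin(np.deg2rad(ang))*U,-O,False)
E
```

```text
clock: 15.28
position: [0.6183, -0.1805, 0.1681]
ee_rot: [0.707, -0.033, 0.039, -0.705]
ft_force: [-1.0, 0.7, -1.0]
grip_width: 0.522
t 15.28 j7 -0.118 Ftool [-1.0809  0.967   0.5476] axial torque -0.035 angle ccw deg -0.16 w 0.522
pointer by front edge 583.5 flag block 584.0
1 car (np.float64(587.0), np.float64(6.0)) flag (np.float64(586.625), np.float64(5.75))
2 car (np.float64(587.125), np.float64(8.75)) flag (np.float64(586.625), np.float64(8.25))
3 car (np.float64(587.25), np.float64(11.0)) flag (np.float64(585.625), np.float64(10.75))
4 car (np.float64(587.25), np.float64(13.0)) flag (np.float64(585.75), np.float64(13.0))
5 car (np.float64(587.125), np.float64(14.75)) flag (np.float64(586.125), np.float64(15.25))
t 15.53 j [ 0.7464  0.5115 -0.7297  1.4725  0.3477  1.2879 -0.1186] F [ 0.4734 -0.2445  0.2243] T [ 0.0216  0.0424 -0.0196] w 0.5178712801890948
offset [-0.3338  0.0923  0.7599] turn [-0.7581 -0.6425  0.2068]
t 15.53 j [ 0.7464  0.5115 -0.7297  1.4725  0.3477  1.2879 -0.1186] F [ 0.4734 -0.2445  0.2243] T [ 0.0216  0.0424 -0.0196] w 0.5178712801890948
offset [-0.3338  0.0923  0.7599] turn [-0.702  -1.287   0.4095]
```

The carriage stayed put on release. Now to the nut.

```bash
python3 -m pendant '{"offset":[[-0.08,0,0.19],[-0.16,0,0.38],[-0.25,0.03,0.57],[-0.33,0.06,0.75],[-0.334,0.092,0.76],[-0.334,0.092,0.76],[-0.334,0.092,0.76]],"turn":[[-0.15,-0.12,0.04],[-0.3,-0.25,0.08],[-0.45,-0.38,0.12],[-0.6,-0.5,0.16],[-0.758,-0.642,0.207],[-0.758,-0.642,0.207],[-0.758,-0.642,0.207]]}' 60 40
python3 - <<'E'
from h import *
go(N+.09*O,np.cos(np.deg2rad(70))*Y+np.sin(np.deg2rad(70))*U,-O,False);st()
E
```

```text
clock: 16.4
position: [0.565, -0.0238, 0.1435]
ee_rot: [0.862, 0.072, -0.205, -0.458]
ft_force: [-0.1, -0.8, -0.1]
grip_width: 0.601
t 16.4 j [ 0.2059  0.5339 -0.7332  1.6342  0.8249  1.5642 -0.3165] F [-0.1299 -0.7851 -0.0509] T [ 0.5567 -0.0543 -0.0102] w 0.601167459605809
offset [ 0.0015 -0.0051  0.004 ] turn [-0.0037 -0.8934 -0.0006]
t 16.4 j7 -0.317 Ftool [-0.3484  0.4969 -0.5174] axial torque -0.006 angle ccw deg 29.8 w 0.601
```

```bash
for i in 1 2 3; do python3 -m pendant '{"offset":[[0,0,0],[0,0,0],[0,0,0],[0,0,0],[0,0,0]],"turn":[[0,-0.2,0],[0,-0.4,0],[0,-0.6,0],[0,-0.8,0],[0,-1,0]]}' | head -2; done
python3 - <<'E'
from h import *
go(N,np.cos(np.deg2rad(165))*Y+np.sin(np.deg2rad(165))*U,-O,False);st()
E
```

```text
clock: 17.02
position: [0.5654, -0.0263, 0.1442]
clock: 17.65
position: [0.5657, -0.0288, 0.1448]
clock: 18.27
position: [0.566, -0.0314, 0.1453]
t 18.27 j [ 0.4153  0.6601 -1.034   1.6212  0.9786  1.6873  1.9711] F [-0.433  -0.4215 -0.1196] T [ 0.6333 -0.0998  0.0378] w 0.5936546628272009
offset [ 0.0159  0.431  -0.0349] turn [ 0.0035 -0.0078  0.0124]
t 18.27 j7 1.971 Ftool [0.2862 0.3664 0.404 ] axial torque 0.012 angle ccw deg 164.65 w 0.594
```

```bash
python3 -m pendant '{"offset":[[0.016,0.1,-0.035],[0.016,0.25,-0.035],[0.016,0.38,-0.035],[0.016,0.41,-0.035],[0.016,0.41,-0.035],[0.016,0.41,-0.035]],"turn":[[0,0,0.01],[0,0,0.01],[0,0,0.01],[0,0,0.01],[0,0,0.01],[0,0,0.01]]}'
python3 - <<'E'
from h import *
go(N,np.cos(np.deg2rad(165))*Y+np.sin(np.deg2rad(165))*U,-O,False);st()
E
python3 -m pendant '{"offset":[[0,0,0],[0,0,0],[0,0,0],[0,0,0],[0,0,0]],"turn":[[0,0,0],[0,0,0],[0,0,0],[0,0,0],[0,0,0]]}' 0 50
python3 -c "from h import *;st()"
python3 -m pendant '{"offset":[[0,0,0],[0,0.002,0],[0,0.003,0],[0,0.004,0],[0,0.004,0]],"turn":[[0,0.2,0],[0,0.4,0],[0,0.6,0],[0,0.8,0],[0,1,0]]}'
python3 -c "from h import *;st()"
```

```text
clock: 19.02
position: [0.5603, -0.0706, 0.0743]
ee_rot: [-0.143, -0.452, 0.874, 0.108]
ft_force: [0.3, 0.1, -0.3]
grip_width: 0.598
t 19.02 j [ 0.4616  0.7144 -0.987   1.7149  1.0536  1.5666  1.9283] F [ 0.3194  0.0608 -0.3271] T [ 0.5368 -0.0577  0.0372] w 0.5984349595126361
offset [0.0016 0.0265 0.0022] turn [ 0.0049 -0.0085  0.0011]
t 19.02 j7 1.928 Ftool [-0.23    0.215  -0.3371] axial torque 0.03 angle ccw deg 164.62 w 0.598
clock: 19.65
position: [0.5594, -0.0692, 0.075]
ee_rot: [-0.142, -0.452, 0.874, 0.108]
ft_force: [-7.8, 3.9, 5.9]
grip_width: 0.403
t 19.65 j7 1.928 Ftool [ 7.6666 -6.6223  2.9601] axial torque 0.041 angle ccw deg 164.71 w 0.403
clock: 20.27
position: [0.56, -0.0702, 0.0749]
ee_rot: [-0.468, -0.376, 0.752, 0.274]
ft_force: [3.2, -4.7, -2.5]
grip_width: 0.407
t 20.27 j7 1.16 Ftool [-3.7076  4.5258 -2.1132] axial torque 0.114 angle ccw deg 119.35 w 0.407
```

```bash
for i in 1 2; do python3 -m pendant '{"offset":[[0,0.002,0],[0,0.003,0],[0,0.004,0],[0,0.005,0],[0,0.005,0]],"turn":[[0,0.2,0],[0,0.4,0],[0,0.6,0],[0,0.8,0],[0,1,0]]}' >/dev/null
python3 -c "from h import *;st()"; done
```

```text
t 20.9 j7 0.393 Ftool [-4.4627  1.8447 -1.1672] axial torque 0.137 angle ccw deg 74.0 w 0.403
t 21.52 j7 -0.372 Ftool [ -9.8981  -4.783  -17.1283] axial torque 1.337 angle ccw deg 28.65 w 0.403
```

```bash
python3 -m pendant '{"offset":[[0,0,0],[0,0,0]],"turn":[[0,0.1,0],[0,0.15,0]]}'
python3 -c "from h import *;st()"
```

```text
clock: 21.78
position: [0.5605, -0.0764, 0.0776]
ee_rot: [0.877, 0.041, -0.143, -0.457]
ft_force: [-1.4, -9.2, 5.7]
grip_width: 0.405
t 21.77 j7 -0.486 Ftool [-4.4464  0.7783 -9.9001] axial torque 1.311 angle ccw deg 21.75 w 0.405
```

```bash
python3 -m pendant '{"offset":[[0,0,0],[0,0,0],[0,0,0]],"turn":[[0,0,0],[0,0,0],[0,0,0]]}' 60
python3 - <<'E'
from h import *
st();go(N,np.cos(np.deg2rad(50))*Y+np.sin(np.deg2rad(50))*U,-O,False)
E
```

```text
clock: 22.15
position: [0.5606, -0.0759, 0.0776]
ee_rot: [0.877, 0.041, -0.144, -0.458]
ft_force: [-1.0, -0.7, -0.6]
grip_width: 0.599
t 22.15 j7 -0.486 Ftool [-0.9815  1.0061  0.0498] axial torque 0.03 angle ccw deg 21.79 w 0.599
t 22.15 j [ 0.265   0.5829 -0.6954  1.7255  0.9021  1.437  -0.4861] F [-1.0116 -0.742  -0.6358] T [ 0.592  -0.0651  0.0381] w 0.5986845187481181
offset [0.005  0.0246 0.0298] turn [ 0.0105 -0.627  -0.0043]
```

```bash
python3 -m pendant '{"offset":[[0.005,0.008,0.03],[0.005,0.008,0.03],[0.005,0.008,0.03],[0.005,0.008,0.03]],"turn":[[0.01,-0.2,0],[0.01,-0.4,0],[0.01,-0.62,0],[0.01,-0.627,0]]}' | head -2
python3 - <<'E'
from h import *
go(N,np.cos(np.deg2rad(50))*Y+np.sin(np.deg2rad(50))*U,-O,False)
E
python3 -m pendant '{"offset":[[0,0,0],[0,0,0],[0,0,0],[0,0,0],[0,0,0]],"turn":[[0,0,0],[0,0,0],[0,0,0],[0,0,0],[0,0,0]]}' 0 50 | tail -1
python3 -c "from h import *;st()"
for i in 1 2 3; do python3 -m pendant '{"offset":[[0,0,0],[0,0,0]],"turn":[[0,0.06,0],[0,0.12,0]]}' >/dev/null
python3 -c "from h import *;st()"; done
```

```text
clock: 22.65
position: [0.5598, -0.0717, 0.0727]
t 22.65 j [ 0.305   0.6119 -0.7561  1.7221  0.9283  1.4586 -0.016 ] F [ 0.0784 -0.12    0.1859] T [ 0.6344 -0.0968 -0.0335] w 0.5988794274814857
offset [-0.0011  0.0165 -0.0012] turn [-0.0011 -0.0005 -0.0037]
grip_width: 0.405
t 23.27 j7 -0.019 Ftool [-9.6394 -6.6819  2.3617] axial torque -0.03 angle ccw deg 49.77 w 0.405
t 23.52 j7 -0.114 Ftool [-1.5246 -0.9089 -1.0148] axial torque 1.158 angle ccw deg 44.2 w 0.403
t 23.77 j7 -0.209 Ftool [-0.4417  0.3383  2.5118] axial torque 1.277 angle ccw deg 38.71 w 0.406
t 24.02 j7 -0.304 Ftool [1.7326 2.2299 2.0642] axial torque 1.191 angle ccw deg 33.23 w 0.406
```

With a centred re-grip at a different angle the nut stops dead at once (1.2 N m, grip slipping), so it is fully tight. Release, retreat and check.

```bash
python3 -m pendant '{"offset":[[0,0,0],[0,0,0],[0,0,0],[0,-0.2,0],[0,-0.5,0],[0,-0.8,0],[0,-0.8,0],[0,-0.8,0]],"turn":[[0,0,0],[0,0,0],[0,0,0],[0,0,0],[0,0,0],[0,0,0],[0,0,0],[0,0,0]]}' 60
python3 meas.py; python3 -c "
import cv2
cv2.imwrite('pics/s9.png',cv2.resize(cv2.imread('pics/last.png')[140:350,110:430],None,fx=2.5,fy=2.5,interpolation=cv2.INTER_CUBIC))"
```

```text
clock: 25.02
position: [0.5674, 0.0216, 0.2025]
ee_rot: [0.856, 0.084, -0.231, -0.455]
ft_force: [-0.8, 1.0, -0.3]
grip_width: 0.597
t 25.02 j7 -0.253 Ftool [-0.2714 -0.3139  1.2761] axial torque 0.036 angle ccw deg 33.21 w 0.597
pointer by front edge 583.5 flag block 584.0
1 car (np.float64(586.875), np.float64(5.75)) flag (np.float64(586.375), np.float64(5.75))
2 car (np.float64(586.875), np.float64(8.75)) flag (np.float64(586.75), np.float64(8.0))
3 car (np.float64(587.25), np.float64(11.0)) flag (np.float64(585.625), np.float64(10.75))
4 car (np.float64(587.125), np.float64(12.75)) flag (np.float64(585.75), np.float64(12.5))
5 car (np.float64(587.25), np.float64(14.5)) flag (np.float64(586.125), np.float64(15.25))
```

View pics/s9.png

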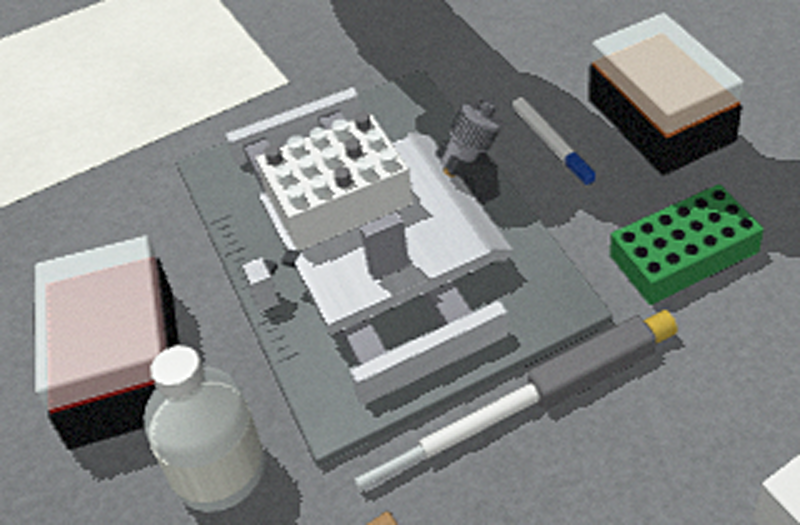

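The pointer at px (290,257) faces the flag tip at (272,265). The nut at (472,130) is clear of the gripper and the bystanders are in place. Handing in.

```bash
python3 -c "
from workcell import manip
print(manip.hand_in())"
```

```text
the job is handed in; nothing more can be done
None
```

The carriage pointer is in line with the flag tip, the locknut is hand-tight, and I handed the job in at about 25 s.

- **Back-off:** I backed the nut off about 1.7 rad before touching the carriage, without testing the clamp first. It later took about 2.4 rad or less to tighten, so the clamp was probably biting at the start.
- **Slide:** The carriage moved freely at about 2.8 N. I overshot by about 3 mm and eased it back.
- **Alignment:** The last checks disagree slightly. By the carriage's front edge the pointer is 0.5 mm short of the flag; by the pointer outlines it is 0.1 to 1.6 mm past. Both are inside the 2.5 mm allowed, and neither reading changed noticeably when I tightened the nut.
- **Tightness:** The nut came to a dead stop. A second, centred grip at another angle stopped at once as well, with the pads slipping at about 1.2 N m.
- **First tightening grip:** It drifted about 6 mm off the stud's axis once the nut had stopped, so I re-gripped it centred.
- **Tab approach:** The first move towards the tab ran into a wrist joint limit. The arm swung its elbow and the gripper came down low beside the nut. I saw no contact in the picture and felt only about 3 N, so I raised it and took the other orientation.
- **Bystanders:** In the last picture the loose things look to be where they were. I judged this by eye and did not measure it.

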